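Bring the red vial to the reader and start it

TASK

Gently push on a spoke of the sample carousel with a fingertip to turn it until the red-capped vial stands directly in front of the reader's yellow pointer and stays there. Then push the orange start lever on top of the reader from its white-dot side all the way over to its stop at the green dot. Only push, never pinch; keep your fingers off the vials, which stay seated in their cups, and leave the other things on the bench where they are.

Things in the scene. Friction and masses are not known exactly. Their poses are not given: they have to be found in the camera images.
- carousel (a joint): angle of the carousel, rad, 0 at the start, growing anticlockwise seen from above, free either way to 6.2; friction 0.12 N m, stays where left. Four aluminium spokes at right angles, 14 mm wide, underside 45 and top 63 mm above the bench, each lead to a grey cup (49 mm across, rim 66 mm above the bench) centred 125 mm from the axis; a vial stands in each cup, so each spoke points at a vial
- hub (a point): centre of the top of the carousel's aluminium hub (56 mm across), on its vertical axis, 76 mm above the bench. A spoke's free length lies 28 to 100 mm from this axis. Below the spokes is only the grey round foot, 52 mm radius, 25 mm high
- red_vial (a point): RED-capped sample vial, 37 mm in diameter and 55 mm tall, standing loose in one of the carousel's four cups; the point is its centre, half-way up (67.5 mm above the bench as it stands), z along the vial
- blue_vial (a point): blue-capped sample vial, 37 mm in diameter and 55 mm tall, standing loose in one of the carousel's four cups; the point is its centre, half-way up (67.5 mm above the bench as it stands), z along the vial
- white_vial (a point): white-capped sample vial, 37 mm in diameter and 55 mm tall, standing loose in one of the carousel's four cups; the point is its centre, half-way up (67.5 mm above the bench as it stands), z along the vial
- black_vial (a point): black-capped sample vial, 37 mm in diameter and 55 mm tall, standing loose in one of the carousel's four cups; the point is its centre, half-way up (67.5 mm above the bench as it stands), z along the vial
- read_spot (a point): where the red vial's centre should come: 125 mm from the carousel axis, in front of the yellow pointer, 67.5 mm above the bench. The reader is a fixed cream box, 115 deep (radially), 170 wide, 58 mm high, near face 200 mm from the axis; pointer tip 182 mm from the axis, 64 mm high. The line from hub to this point runs on through the lever's pivot
- start_lever (a joint): angle of the orange start lever, rad: it starts between 0 and 0.3 near the white dot and must go to its stop at 1.5 at the green dot (both dots black-ringed); it grows anticlockwise seen from above, about a vertical axis. At 0.75 it points straight away from the carousel. Light friction (0.05 N m), stays where left
- lever_pivot (a point): axis of the start lever, 225 mm from the carousel axis on the reader's top, 83 mm above the bench (middle of the lever's height)
- lever_push (a point): point on the start lever 55 mm out from its pivot, in the middle of its thickness. The lever is a bar 12 mm wide, reaching 80 mm from the pivot, underside 74 mm and top 92 mm above the bench: 16 mm of air between it and the reader's top; round its pivot it is 28 mm wide
- beaker: empty glass beaker, 64 mm wide, 75 mm tall, standing beside the reader; origin under its centre
- petri: closed pale round dish, 90 mm across, 16 mm high, lying beside the reader; origin under its centre
- reagent: bottle with a blue cap, 60 mm wide, 130 mm tall; origin under its centre
- cup: white plastic sample cup, 70 mm wide, 70 mm tall; origin under its centre
- pipette: purple hand pipette lying on the bench, 270 mm long, 28 mm thick; origin on the bench under its middle
- tipbox: blue tip box 120 x 85 x 55 mm; origin under its centre
Not all that is in view belongs to the job. Leave any brown look-alike of the part that bears read_spot alone.

How it is judged:
By the outcome, as a careful person would: the job done as asked, in the order asked, and still so for the second after the job is handed in, with the robot touching nothing.
It also fails if it takes over 72 s, if anything falls off the work surface, if the arm or the gripper's body presses on something with over 40 N, if the wrist force passes 120 N, or if a joint passes its speed limit or range.

ROBOT

A 6-joint arm with a two-finger parallel gripper is mounted at the origin on the work surface. World frame = base frame: x ahead of the robot, y to its left, z up, the work surface at z = 0. Lengths are in m, angles in rad, forces in N, time in s.
With the tool pointing down it reaches from about 0.35 to 0.775 m from the base axis. Payload 5.5 kg.
Tool frame: the origin (TCP) lies at the very end of the fingers, on their centre line; the grasp point (between the pads) lies 19 mm behind it; y points along the fingers, z is the direction in which the jaws open and shut, and the axes are right-handed (so a half turn about y gives the same grasp; the last joint's range is limited). The gripper opens to 85 mm and grips with 20 to 120 N. Pads are 22 mm wide; open, the fingers measure 114 mm over their backs; the gripper's body (76 mm by 85 mm) begins 54 mm behind the grasp point. The pads swing forward as they close: fully open they stand 13 mm farther back than shut.
Start: joints at [-1.405, 0.313, 0.046, 1.304, 0, 1.431], TCP at [0.173, -0.548, 0.231] pointing down, gripper open.
Joint ranges: [-2.76, 2.76], [-0.86, 1.69], [-1.03, 1.26], [-2.2, 2.34], [-1.47, 1.5], [-3.14, 3.14]. Speed limits (rad/s): [2.57, 2.57, 3.14, 3.14, 3.14, 3.14].

INTERFACE

Orientations are given as a unit quaternion [w, x, y, z].
In Python, from workcell import env gives the robot as it stands.
- The arm moves only by the shell command python3 -m inch 'ROWS' [OPENING] [FORCE]. ROWS is JSON, a list that holds one entry, the list of rows, each a list of 4 numbers: the shift along the tool's x, y, z in mm, then the turn about the tool's y in degrees. In form: [[[tx, ty, tz, spin], ...]]. A call has 1 to 10 rows; each row is the pose to reach, as a shift and turn from the pose commanded when the call began, along the tool's axes at that moment; what a row does not reach only later rows make up. A row lasts 1/10 s, in which the tool goes at most 50 mm and 8.59 degrees, less where a joint would pass 70% of its speed; a pose out of reach is approached as far as the arm can. A call with a gripper value outside its range is refused whole. OPENING is the finger opening in mm, from 0 to 85.4, set as the call begins (- or left out, the last holds). The fingers move at their own pace and stop on an object; FORCE is the grip in N (left out, the last holds). Time passes only in rows, so rows that repeat a pose let the fingers close. It gives the time, the measured TCP pose, the force and the opening at its end, in the units of the state.
- env.get_state(): the state, without advancing time (a new reading comes with each control period).
- env.read_camera(name): name is "scene" or "top" or "wrist"; returns the picture (420x560x3 uint8, blue, green, red); there is no depth.
- env.camera_model(name): a dict with "fx", "fy", "cx", "cy" (pixels), "distortion" ([k1, k2, p1, p2, k3] as OpenCV has them; the pictures are not rectified), "R" (3x3) and "t" (3): a world point X has camera coordinates R X + t; the wrist camera has in their place "mount" (4x4, takes a point from camera to tool coordinates, whose origin is the TCP and whose axes are the tool frame's). Camera axes: x right, y down, z forward; pixel columns grow to the right and rows downward; lengths in m; the calibration is good to about 2 mm. A picture is of the moment at which its call begins: read the wrist's pose just before it. camera_model takes no time and is no camera call.
- env.hand_in(): hands the job in, once; it reports no verdict.
The state is a dict: "clock": time; "joint_pos": joint angles; "qvel": joint speeds; "tau": joint torques, N m; "tcp_pos": TCP position; "orientation": TCP orientation; "wrist_force": force on the tool from outside, world axes, zero at the start; "ft_torque": the same for the moment, N m; "finger_gap": finger opening in m.
Only numpy, scipy, OpenCV 4.12 (cv2) and the standard library are available. Lean on these libraries where they do the work, as an engineer would, in place of code of your own. Each camera call takes 0.05 s, during which the arm holds its last target.

## Working session

There is one attempt and no reset: what is moved stays moved. The work goes in short steps, Python scripts to look and compute and a shell command to move; the robot and the scene stay as the last step left them, time stands still between calls to the robot, and variables do not carry over. Pictures are saved under pics/ and viewed, and the job is handed in when it is done.

```bash
mkdir -p pics; ls; python3 - <<'E'
from workcell import env
import cv2
s=env.get_state()
for k in s: print(k,s[k])
for n in ("scene","top","wrist"):
    cv2.imwrite(f"pics/{n}0.png",env.read_camera(n)); print(n,env.camera_model(n))
E
```

```text
pics
clock 0.0
joint_pos [-1.40456056e+00  3.14011758e-01  4.49767480e-02  1.30359080e+00
  1.23520360e-05  1.43122940e+00]
qvel [-3.46846909e-04  3.21382815e-04  1.90760673e-04  2.82524310e-05
  8.11388589e-04 -7.92910839e-04]
tau [-1.59037827e-04 -4.80627859e+01  2.98532957e+01  1.91324466e-02
 -1.94655895e-04  1.96380171e-06]
tcp_pos [ 0.17303647 -0.54781372  0.23040149]
orientation [ 0.10769249 -0.107701    0.69950374 -0.6982101 ]
wrist_force [ 0.27550696  0.26134957 -0.55817607]
ft_torque [ 0.00490524  0.02384419 -0.03354799]
finger_gap 0.08526052850504652
scene {'fx': 390.77469939822697, 'fy': 390.77469939822697, 'cx': 277.8838844630006, 'cy': 205.79937114447245, 'distortion': array([-0.05335526,  0.        ,  0.        ,  0.        ,  0.        ]), 'R': array([[-0.82124505,  0.57052471, -0.00762369],
       [ 0.42694374,  0.60559298, -0.67154761],
       [-0.37851765, -0.55476003, -0.74092219]]), 't': array([ 0.3922072 , -0.15380099,  1.28262711])}
top {'fx': 463.98041961923565, 'fy': 463.98041961923565, 'cx': 276.2737547639712, 'cy': 201.7066111301072, 'distortion': array([-0.01149087,  0.        ,  0.        ,  0.        ,  0.        ]), 'R': array([[ 0.0069561 , -0.99994957,  0.00724315],
       [-0.99121411, -0.00785172, -0.13203384],
       [ 0.13208405, -0.00626107, -0.99121875]]), 't': array([-0.01550984,  0.50452812,  1.18871218])}
wrist {'fx': 324.08047330422096, 'fy': 324.08047330422096, 'cx': 284.51816246787155, 'cy': 210.61394626761125, 'distortion': array([-0.0289107,  0.       ,  0.       ,  0.       ,  0.       ]), 'mount': array([[-1.99264553e-04,  9.51522145e-01,  3.07580182e-01,
        -7.94635196e-02],
       [-8.27559000e-04, -3.07580239e-01,  9.51521787e-01,
        -1.42465793e-01],
       [ 9.99999638e-01, -6.49361838e-05,  8.48730553e-04,
         7.32480604e-04],
       [ 0.00000000e+00,  0.00000000e+00,  0.00000000e+00,
         1.00000000e+00]])}
```

View pics/top0.png

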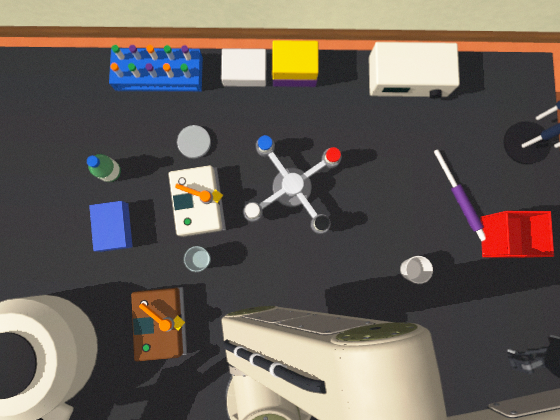

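View pics/scene0.png

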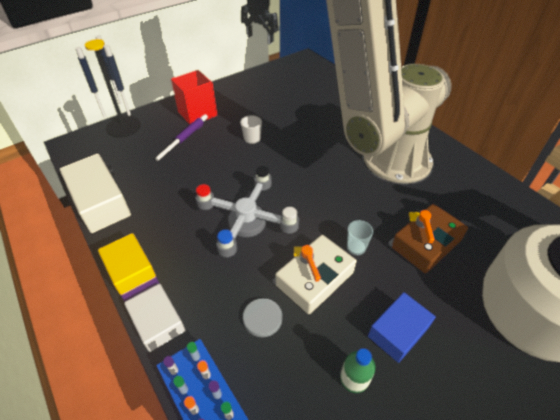

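View pics/wrist0.png

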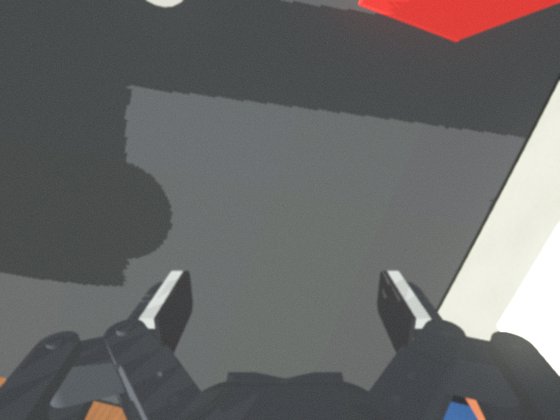

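The top view shows the hub near (292,184), with the red cap at (333,156), blue (265,144), white (252,211) and black (320,223). The cream reader is at (195,200) and the brown look-alike at (158,325). On the lever, the white dot is at (182,181) and the green dot at (187,221). Next I'll measure these points.

```bash
cat > h.py <<'E'
import numpy as np, cv2
from workcell import env
def ray(cam,uv):
    m=env.camera_model(cam); K=np.array([[m['fx'],0,m['cx']],[0,m['fy'],m['cy']],[0,0,1]])
    p=cv2.undistortPoints(np.array([[uv]],float),K,np.array(m['distortion']))[0,0]
    R=np.array(m['R']);t=np.array(m['t'])
    return -R.T@t, R.T@np.array([p[0],p[1],1.])
def plane(cam,uv,z):
    o,d=ray(cam,uv); return o+d*(z-o[2])/d[2]
def two(uv1,uv2,c1='top',c2='scene'):
    o1,d1=ray(c1,uv1);o2,d2=ray(c2,uv2)
    A=np.c_[d1,-d2]; s=np.linalg.lstsq(A,o2-o1,rcond=None)[0]
    p,q=o1+d1*s[0],o2+d2*s[1]
    return (p+q)/2,np.linalg.norm(p-q)
def blob(img,lo,hi,roi=None,minA=15):
    hsv=cv2.cvtColor(img,cv2.COLOR_BGR2HSV)
    m=cv2.inRange(hsv,np.array(lo),np.array(hi))
    if roi:
        z=np.zeros_like(m); x0,y0,x1,y1=roi; z[y0:y1,x0:x1]=255; m&=z
    n,l,st,c=cv2.connectedComponentsWithStats(m)
    return [(st[i,4],c[i].round(1).tolist()) for i in range(1,n) if st[i,4]>=minA]
def proj(cam,X):
    m=env.camera_model(cam); K=np.array([[m['fx'],0,m['cx']],[0,m['fy'],m['cy']],[0,0,1]])
    return cv2.projectPoints(np.array([X],float),cv2.Rodrigues(np.array(m['R']))[0],np.array(m['t'],float),K,np.array(m['distortion']))[0].ravel()
E
python3 - <<'E'
from h import *
t=cv2.imread('pics/top0.png'); s=cv2.imread('pics/scene0.png')
for n,im,r in (('top',t,(165,120,360,245)),('scene',s,(180,150,370,320))):
    print(n,'red',blob(im,(0,150,120),(6,255,255),r),'blue',blob(im,(100,150,100),(125,255,255),r),'orange',blob(im,(7,180,150),(17,255,255),r),'yellow',blob(im,(20,150,100),(32,255,255),r),'green',blob(im,(45,80,50),(85,255,255),r))
c=t[120:250,155:355]; cv2.imwrite('pics/tz.png',cv2.resize(c,None,fx=4,fy=4,interpolation=cv2.INTER_CUBIC))
c=s[160:320,180:370]; cv2.imwrite('pics/sz.png',cv2.resize(c,None,fx=3.7,fy=3.7,interpolation=cv2.INTER_CUBIC))
E
```

```text
top red [(np.int32(175), [333.1, 154.1])] blue [(np.int32(167), [264.5, 142.1])] orange [(np.int32(182), [196.1, 192.5])] yellow [(np.int32(90), [216.6, 195.6])] green [(np.int32(35), [186.9, 221.3])]
scene red [(np.int32(142), [202.8, 189.8])] blue [(np.int32(161), [224.3, 235.9])] orange [(np.int32(226), [310.1, 259.9])] yellow [(np.int32(64), [296.6, 251.1])] green [(np.int32(26), [338.3, 258.8])]
```

View pics/tz.png

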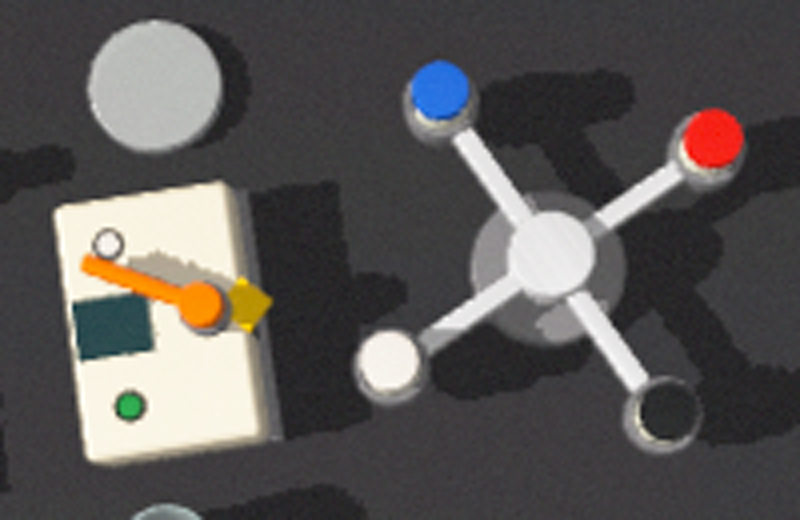

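View pics/sz.png

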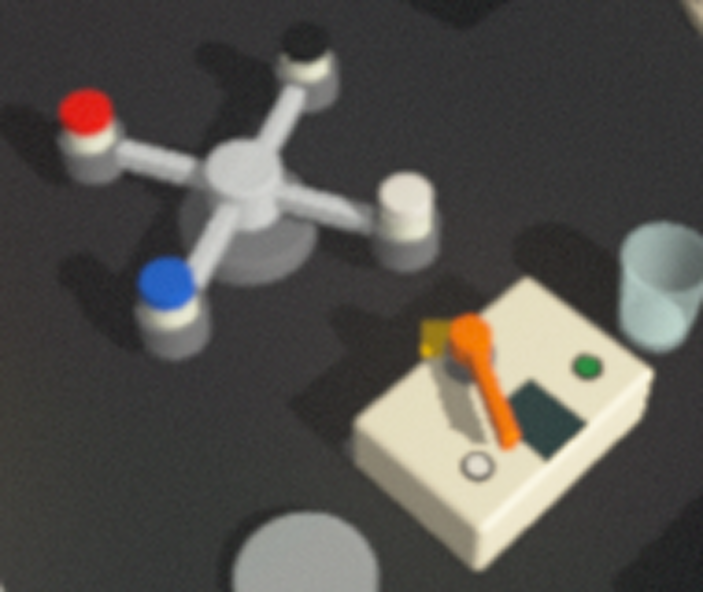

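```bash
python3 - <<'E'
from h import *
T=lambda u,v:((u+.5)/4-.5+155,(v+.5)/4-.5+120)
S=lambda u,v:((u+.5)/3.7-.5+180,(v+.5)/3.7-.5+160)
P={'hub':(T(552,254),S(245,166),.076),'red':((333.1,154.1),(202.8,189.8),.095),'blue':((264.5,142.1),(224.3,235.9),.095),'white':(T(388,358),S(406,196),.095),'black':(T(667,409),S(306,44),.095),
'tip':(T(272,299),S(424,352),.064),'piv':(T(203,305),S(470,333),.092),'levend':(T(84,262),S(510,446),.083),'wdot':((181.9,180.9),S(478,466),.058),'gdot':(T(130,406),S(587,367),.058)}
R={}
for k,(a,b,z) in P.items():
    p,e=two(a,b); q=plane('top',a,z); r=plane('scene',b,z); R[k]=(q+r)/2
    print(k,'tri',(p*1e3).round(1),'gap',round(e*1e3,1),'top',(q[:2]*1e3).round(1),'scene',(r[:2]*1e3).round(1))
h=R['hub']
c=sum(R[k] for k in('red','blue','white','black'))/4; print('capmean',c*1e3)
for k in R:
    d=R[k]-c; print(k,'r',round(np.hypot(*d[:2])*1e3,1),'az',round(np.degrees(np.arctan2(d[1],d[0])),2))
d=R['levend']-R['piv'];print('lever az',np.degrees(np.arctan2(d[1],d[0])))
E
```

```text
hub tri [546.3 -52.3  76.5] gap 1.9 top [547.2 -53. ] scene [545.4 -52. ]
red tri [ 620.  -154.9   90.7] gap 1.3 top [ 619.5 -154.8] scene [ 620.9 -150.3]
blue tri [650.2  19.6  92. ] gap 0.4 top [649.2  19.6] scene [651.2  21.7]
white tri [476.8  50.5  93.8] gap 1.6 top [477.3  50. ] scene [476.9  52. ]
black tri [ 446.3 -123.8   89.2] gap 2.4 top [ 446.7 -123.9] scene [ 448.7 -117.5]
tip tri [520.8 131.1  36.6] gap 4.6 top [518.5 126.5] scene [531.1 147.8]
piv tri [510.  167.2  90.6] gap 1.0 top [510.2 166.6] scene [510.3 168.3]
levend tri [538.1 244.4  83. ] gap 0.9 top [538.4 244.1] scene [537.8 244.7]
wdot tri [553.2 233.7  59.3] gap 1.2 top [553.9 233.6] scene [552.2 233.6]
gdot tri [449.  216.6  59.7] gap 0.6 top [449.3 216.6] scene [447.8 216. ]
capmean [548.80185352 -50.40715234  95.        ]
hub r 3.2 az -139.84
red r 124.6 az -55.04
blue r 123.8 az 35.03
white r 124.2 az 125.27
black r 123.1 az -145.17
tip r 189.1 az 97.3
piv r 221.2 az 100.03
levend r 295.0 az 92.08
wdot r 284.0 az 89.15
gdot r 284.9 az 110.6
lever az 70.11407485121245
```

```bash
cat >> h.py <<'E'
from scipy.spatial.transform import Rotation as Ro
def tool():
    s=env.get_state(); q=s['orientation']; return np.array(s['tcp_pos']),Ro.from_quat([q[1],q[2],q[3],q[0]]).as_matrix(),s
HUB=np.array([.5473,-.0523]); PIV=np.array([.5102,.1673]); RA=99.7
def shift(X):
    p,R,s=tool(); return (R.T@(np.array(X)-p)*1e3).round(1)
def at(c,r,az,z): a=np.radians(az); return [c[0]+r*np.cos(a),c[1]+r*np.sin(a),z]
E
python3 - <<'E'
from h import *
p,R,s=tool(); print(R.round(3)); 
print(shift(at(HUB,66,0,.16)))
print(at(HUB,.066,-90,.16),shift(at(HUB,.066,-90,.16)))
E
```

```text
[[-0.954 -0.     0.301]
 [-0.301  0.001 -0.954]
 [-0.    -1.    -0.001]]
[-6.34449e+04  5.60000e+01  1.95075e+04]
[np.float64(0.5473), np.float64(-0.1183), 0.16] [-486.2   71.1 -297. ]
```

```bash
python3 -m inch '[[[-20,0,-12,2],[-55,2,-34,4],[-95,5,-58,6],[-135,10,-82,8],[-175,15,-107,10],[-215,20,-131,12],[-255,26,-156,14],[-295,32,-180,16],[-330,38,-202,17.5],[-355,40,-217,17.5]]]' 0 20; python3 - <<'E'
from h import *
p,R,s=tool(); print(R.round(3)); print(shift(at(HUB,.066,-90,.16)))
E
```

```text
clock: 1.15
tcp_pos: [0.4471, -0.2319, 0.1905]
orientation: [0.0, -0.001, 0.707, -0.707]
wrist_force: [-0.2, 0.9, 0.1]
finger_gap: -0.0001
[[-1.    -0.001  0.002]
 [-0.002  0.001 -1.   ]
 [ 0.001 -1.    -0.001]]
[-100.4   30.5 -113.4]
```

```bash
python3 -m inch '[[[-20,5,-22,0],[-45,12,-50,0],[-70,20,-80,0],[-90,27,-102,0],[-100,30,-113,0],[-100,30,-113,0]]]'; python3 - <<'E'
from h import *
p,R,s=tool(); print(p,s['wrist_force'])
for n in ('wrist','scene','top'): cv2.imwrite(f'pics/{n}1.png',env.read_camera(n))
print(proj('scene',p),proj('top',p))
E
```

```text
clock: 1.75
tcp_pos: [0.5467, -0.1201, 0.1604]
orientation: [0.001, -0.002, 0.707, -0.707]
wrist_force: [0.5, -0.0, -0.5]
finger_gap: 0.0003
[ 0.54670213 -0.12006931  0.16040481] [ 0.48642503 -0.0236174  -0.52667916]
[229.65009888 167.35462508] [322.34968822 177.47054366]
```

View pics/wrist1.png

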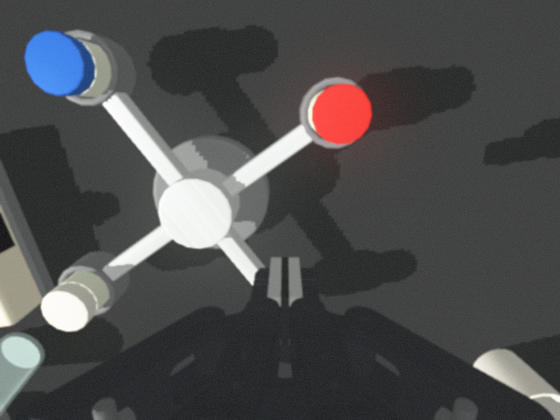

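View pics/scene1.png

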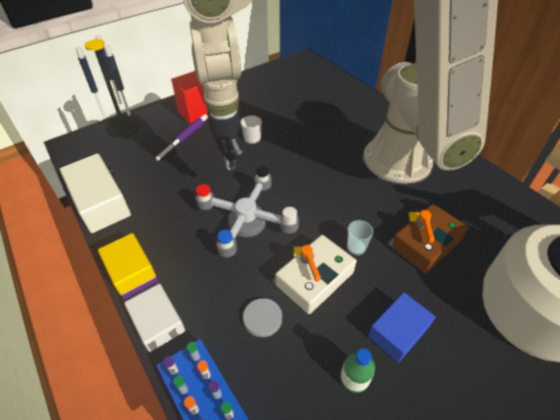

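The wrist view shows the closed fingertip at about (285,265), with the black spoke behind it and the red spoke ahead at (270,155). In the scene view the tip is at (230,167), which matches the projected TCP, so TCP is the tip of the shut fingers. Next I descend.

```bash
python3 -m inch '[[[0,20,0,0],[0,45,0,0],[0,70,0,0],[0,90,0,0],[0,104,0,0],[0,112,-1,0],[0,112,-2,0]]]'; python3 - <<'E'
from h import *
p,R,s=tool(); print(p,(p[:2]-HUB)*1e3)
for a in range(-90,74,4):
    t=np.radians(a); print(a,(-66*np.cos(t)).round(1),(-66*(np.sin(t))).round(1))
E
```

```text
clock: 2.6
tcp_pos: [0.5452, -0.1202, 0.0487]
orientation: [-0.001, -0.0, 0.707, -0.707]
wrist_force: [0.1, -0.7, -0.5]
finger_gap: -0.0
[ 0.54516921 -0.12018256  0.04865689] [ -2.13079159 -67.88255833]
-90 -0.0 66.0
-86 -4.6 65.8
-82 -9.2 65.4
-78 -13.7 64.6
-74 -18.2 63.4
-70 -22.6 62.0
-66 -26.8 60.3
-62 -31.0 58.3
-58 -35.0 56.0
-54 -38.8 53.4
-50 -42.4 50.6
-46 -45.8 47.5
-42 -49.0 44.2
-38 -52.0 40.6
-34 -54.7 36.9
-30 -57.2 33.0
-26 -59.3 28.9
-22 -61.2 24.7
-18 -62.8 20.4
-14 -64.0 16.0
-10 -65.0 11.5
-6 -65.6 6.9
-2 -66.0 2.3
2 -66.0 -2.3
6 -65.6 -6.9
10 -65.0 -11.5
14 -64.0 -16.0
18 -62.8 -20.4
22 -61.2 -24.7
26 -59.3 -28.9
30 -57.2 -33.0
34 -54.7 -36.9
38 -52.0 -40.6
42 -49.0 -44.2
46 -45.8 -47.5
50 -42.4 -50.6
54 -38.8 -53.4
58 -35.0 -56.0
62 -31.0 -58.3
66 -26.8 -60.3
70 -22.6 -62.0
```

```bash
python3 -m inch '[[[-7,0,-2,0],[-11,0,-3,0],[-16,0,-3,0],[-20,0,-5,0],[-25,0,-6,0],[-29,0,-8,0],[-33,0,-10,0],[-37,0,-12,0],[-41,0,-15,0],[-44,0,-17,0]]]'; python3 - <<'E'
from h import *
p,R,s=tool(); d=(p[:2]-HUB)*1e3; print(p,d,np.hypot(*d),np.degrees(np.arctan2(d[1],d[0])))
im=env.read_camera('top'); cv2.imwrite('pics/top2.png',im)
r=blob(im,(0,150,120),(6,255,255),(165,120,360,245)); print(r)
q=plane('top',r[0][1],.095)[:2]-HUB; print('red az',np.degrees(np.arctan2(q[1],q[0])),np.hypot(*q))
E
```

```text
clock: 3.6
tcp_pos: [0.5907, -0.1023, 0.0492]
orientation: [-0.0, 0.0, -0.707, 0.707]
wrist_force: [-2.1, -0.7, -0.0]
finger_gap: -0.0
[ 0.59073747 -0.10225521  0.04918975] [ 43.4374688  -49.95521386] 66.19922270718337 -48.992119796004204
[]Traceback (most recent call last):
  File "<stdin>", line 5, in <module>
IndexError: list index out of range
```

View pics/top2.png

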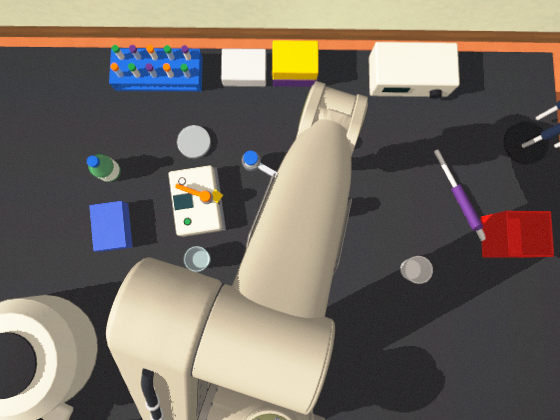

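```bash
python3 -m inch '[[[-3,0,-3,0],[-6,0,-6,0],[-9,0,-9,0],[-12,0,-13,0],[-14,0,-17,0],[-16,0,-21,0],[-18,0,-25,0],[-20,0,-30,0],[-21,0,-34,0],[-22,0,-38,0]]]'; python3 - <<'E'
from h import *
p,R,s=tool(); d=(p[:2]-HUB)*1e3; print(p,d,np.hypot(*d),np.degrees(np.arctan2(d[1],d[0])))
for n in ('wrist','scene'): cv2.imwrite(f'pics/{n}3.png',env.read_camera(n))
E
```

```text
clock: 4.65
tcp_pos: [0.6124, -0.0643, 0.0493]
orientation: [-0.0, 0.0, -0.707, 0.707]
wrist_force: [-1.5, -2.7, -0.1]
finger_gap: -0.0002
[ 0.61242812 -0.06425441  0.04930363] [ 65.12812229 -11.95441174] 66.21616323057643 -10.400991072664054
```

View pics/wrist3.png

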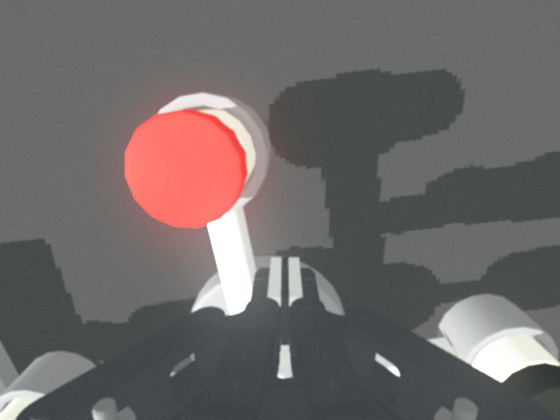

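View pics/scene3.png

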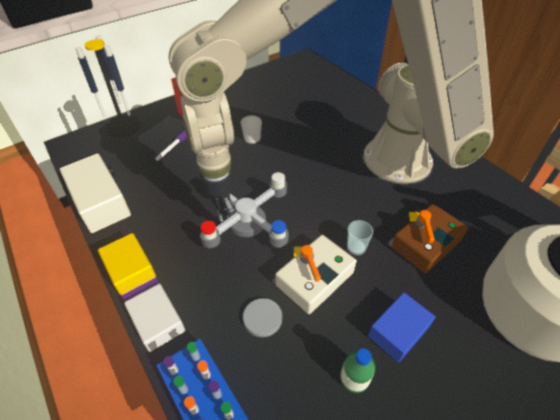

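The finger rests against the red spoke (wrist view, spoke at (232,260)). All vials are seated, and the red cap is at (208,229) in the scene view. I'll keep pushing along the arc.

```bash
python3 -m inch '[[[-1,0,-5,0],[-1,0,-10,0],[-1,0,-14,0],[-1,0,-19,0],[0,0,-23,0],[1,0,-28,0],[2,0,-32,0],[4,0,-37,0],[6,0,-41,0],[8,0,-45,0]]]'; python3 - <<'E'
from h import *
p,R,s=tool(); d=(p[:2]-HUB)*1e3; print(p,d,np.hypot(*d),np.degrees(np.arctan2(d[1],d[0])))
im=env.read_camera('scene'); cv2.imwrite('pics/scene4.png',im)
for nm,lo,hi in (('red',(0,150,120),(6,255,255)),('blue',(100,150,100),(125,255,255))):
    for a,c in blob(im,lo,hi,(180,150,370,300)):
        q=plane('scene',c,.095)[:2]-HUB; print(nm,a,c,np.degrees(np.arctan2(q[1],q[0])),np.hypot(*q))
E
```

```text
clock: 5.75
tcp_pos: [0.6042, -0.0191, 0.0493]
orientation: [-0.0, 0.0, -0.707, 0.707]
wrist_force: [0.7, -2.7, 0.2]
finger_gap: -0.0
[ 0.60418967 -0.01910275  0.0493489 ] [56.88967034 33.19724655] 65.86722834994633 30.265157242709538
red 169 [236.9, 238.5] 49.99244451502285 0.1286922512173385
blue 139 [291.7, 203.6] 138.7085964266619 0.12483280459745281
```

```bash
python3 -m inch '[[[2,0,-4,0],[5,0,-8,0],[8,0,-11,0],[11,0,-14,0],[15,0,-18,0],[18,0,-20,0],[22,0,-23,0],[26,0,-25,0],[30,0,-27,0],[34,0,-29,0]]]'; cat > m.py <<'E'
from h import *
import sys
p,R,s=tool(); d=(p[:2]-HUB)*1e3; print(s['clock'],p,d.round(1),np.hypot(*d),np.degrees(np.arctan2(d[1],d[0])),s['wrist_force'].round(1))
n=sys.argv[1]
for c in ('scene','top'):
    im=env.read_camera(c); cv2.imwrite(f'pics/{c}{n}.png',im)
    roi=(180,150,370,300) if c=='scene' else (225,120,360,245)
    for nm,lo,hi in (('red',(0,150,120),(6,255,255)),('blue',(100,150,100),(125,255,255))):
        for a,uv in blob(im,lo,hi,roi):
            q=plane(c,uv,.095)[:2]; e=q-HUB; print(c,nm,a,uv,q.round(4),np.degrees(np.arctan2(e[1],e[0])).round(2),np.hypot(*e).round(4))
E
python3 m.py 5
```

```text
clock: 6.8
tcp_pos: [0.57, 0.0097, 0.0493]
orientation: [0.0, -0.0, 0.707, -0.707]
wrist_force: [2.2, -2.4, 1.4]
finger_gap: 0.0002
6.8 [0.56997691 0.00967137 0.04933232] [22.7 62. ] 65.99009617194524 69.901132668309 [ 2.2 -2.4  1.4]
scene red 170 [269.2, 232.3] [0.5551 0.0755] 86.49 0.128
scene blue 124 [284.5, 183.1] [ 0.4245 -0.0432] 175.74 0.1231
top blue 100 [293.7, 231.6] [ 0.422  -0.0551] -178.72 0.1253
```

```bash
python3 - <<'E'
import cv2
a=cv2.imread('pics/scene5.png')[150:330,180:380]; cv2.imwrite('pics/z5.png',cv2.resize(a,None,fx=3.3,fy=3.3,interpolation=cv2.INTER_CUBIC))
E
```

```text
(no output)
```

View pics/z5.png

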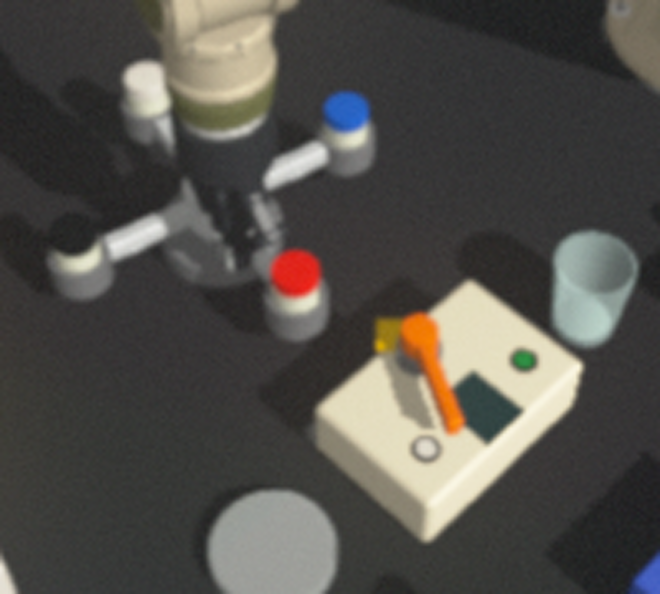

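View pics/top5.png

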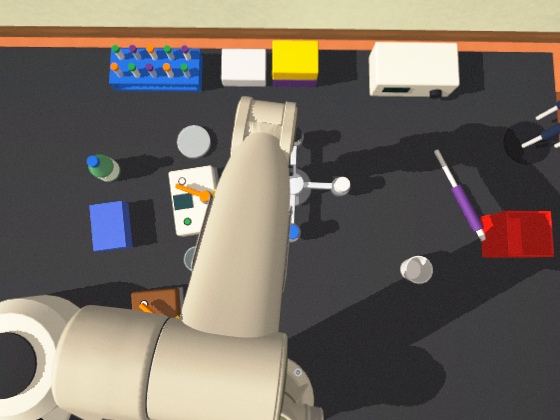

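```bash
python3 -m inch '[[[2,0,-1,0],[4,0,-2,0],[7,0,-2,0],[9,0,-3,0],[11,0,-3,0],[11,0,-3,0],[2,0,0,0],[-10,0,4,0],[-15,-20,8,0],[-15,-50,8,0]]]'; python3 -m inch '[[[0,-30,5,0],[0,-60,30,0],[0,-70,70,0],[0,-80,120,0],[0,-80,168,0],[0,-80,216,0],[0,-80,264,0],[0,-80,300,0],[0,-80,320,0],[0,-80,320,0]]]'; python3 m.py 6
```

```text
clock: 7.9
tcp_pos: [0.5844, 0.0011, 0.0976]
orientation: [-0.002, -0.002, 0.707, -0.707]
wrist_force: [0.4, 0.1, -0.0]
finger_gap: -0.0002
clock: 8.9
tcp_pos: [0.5848, -0.322, 0.1782]
orientation: [-0.002, 0.001, 0.707, -0.707]
wrist_force: [-0.5, 0.0, 0.7]
finger_gap: 0.0003
8.9 [ 0.58481282 -0.32195862  0.17823652] [  37.5 -269.7] 272.2553672935734 -82.0802817851297 [-0.5  0.   0.7]
scene red 169 [276.6, 227.7] [0.532 0.074] 96.91 0.1272
scene blue 120 [279.5, 178.7] [ 0.4258 -0.0654] -173.84 0.1222
top red 170 [243.6, 187.8] [0.531  0.0709] 97.54 0.1242
top blue 159 [299.4, 230.8] [ 0.4241 -0.0692] -172.17 0.1244
```

```bash
python3 - <<'E'
import cv2
a=cv2.imread('pics/top6.png')[120:250,155:355]; cv2.imwrite('pics/tz6.png',cv2.resize(a,None,fx=4,fy=4,interpolation=cv2.INTER_CUBIC))
a=cv2.imread('pics/scene6.png')[160:320,180:370]; cv2.imwrite('pics/sz6.png',cv2.resize(a,None,fx=3.7,fy=3.7,interpolation=cv2.INTER_CUBIC))
E
```

```text
(no output)
```

View pics/tz6.png

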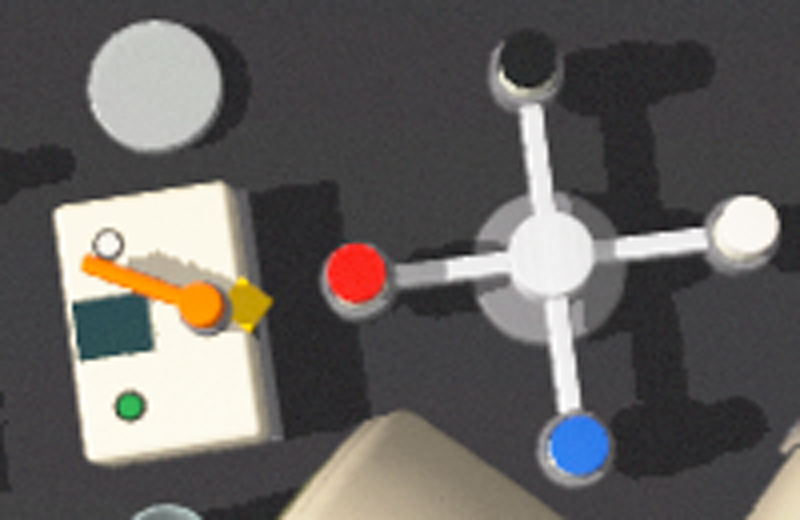

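View pics/sz6.png

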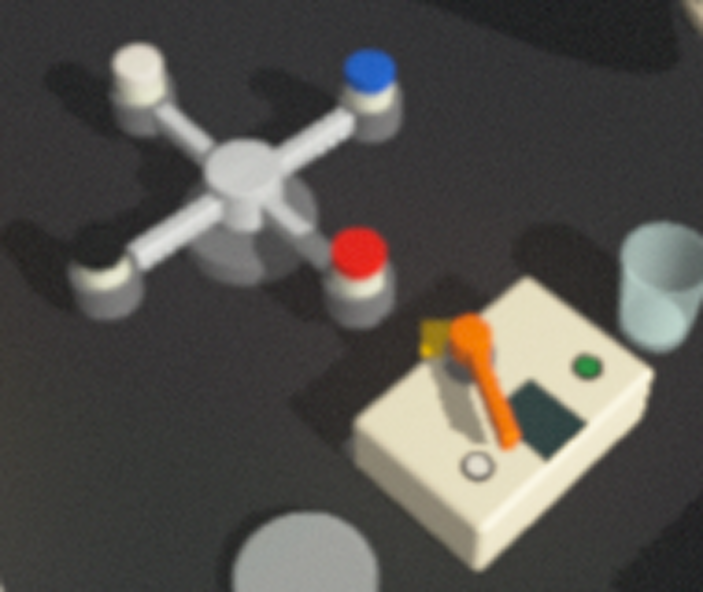

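```bash
cat > ang.py <<'E'
from h import *
import sys
f=sys.argv[1]; im=cv2.imread(f)
T=lambda u,v:((u+.5)/4-.5+155,(v+.5)/4-.5+120)
az=lambda d:np.degrees(np.arctan2(d[1],d[0]))
P={k:plane('top',T(*map(float,a.split(','))),.095)[:2] for k,a in zip(('red','white','black','blue'),sys.argv[2:6])}
a1=az(P['red']-P['white']); a2=az(P['blue']-P['black'])-90
c=sum(P.values())/4
print('red-white',a1,'blue-black',a2%360,'centre',c, 'diam',np.linalg.norm(P['red']-P['white']),np.linalg.norm(P['blue']-P['black']))
piv=plane('top',T(203,305),.092)[:2]; hub=plane('top',T(552,254),.076)[:2]
w=plane('top',T(108,244),.058)[:2]; g=plane('top',T(130,406),.058)[:2]; tip=plane('top',T(272,299),.064)[:2]
hs=cv2.cvtColor(im,cv2.COLOR_BGR2HSV)
for h in (c,hub): print('piv',az(piv-h),'tip',az(tip-h),'dots mid',az((w+g)/2-h))
print('dot perpendicular',az(g-w)-90+0, 'piv->dots',az((w+g)/2-piv))
for (u,v) in []: pass
m=cv2.inRange(hs,(15,10,190),(35,90,255)); m[:160]=0;m[240:]=0;m[:,:160]=0;m[:,225:]=0
cs=max(cv2.findContours(m,0,2)[0],key=cv2.contourArea); r=cv2.minAreaRect(cs); b=cv2.boxPoints(r); print(r)
B=[plane('top',q,.058)[:2] for q in b]
for i in range(4):
    d=B[(i+1)%4]-B[i]; print('edge',az(d).round(2),np.linalg.norm(d).round(4))
print('box centre',sum(B)/4, 'az', az(sum(B)/4-c))
E
python3 ang.py pics/top6.png 356,273 749,224 528,60 578,445
```

```text
red-white 97.67682886496308 blue-black 97.4292708356154 centre [ 0.54701614 -0.05268329] diam 0.24943451752961368 0.24744672048031768
piv 99.53356733217974 tip 99.04312704760983 dots mid 99.20136752880799
piv 99.57267136756869 tip 99.09183335142335 dots mid 99.23258523744596
dot perpendicular -260.4736060833834 piv->dots 97.95856404293556
((195.36997985839844, 213.58999633789062), (37.476661682128906, 43.84062194824219), 81.8698959350586)
edge -81.3 0.1129
edge -170.58 0.0972
edge 98.6 0.1117
edge 10.11 0.0971
box centre [0.46917104 0.19608677] az 107.37594022024719
```

```bash
python3 - <<'E'
from h import *
im=cv2.imread('pics/top0.png'); hs=cv2.cvtColor(im,cv2.COLOR_BGR2HSV)
g=cv2.resize(im[155:245,160:235],None,fx=8,fy=8,interpolation=cv2.INTER_CUBIC)
cv2.imwrite('pics/rd.png',g)
E
```

```text
(no output)
```

View pics/rd.png

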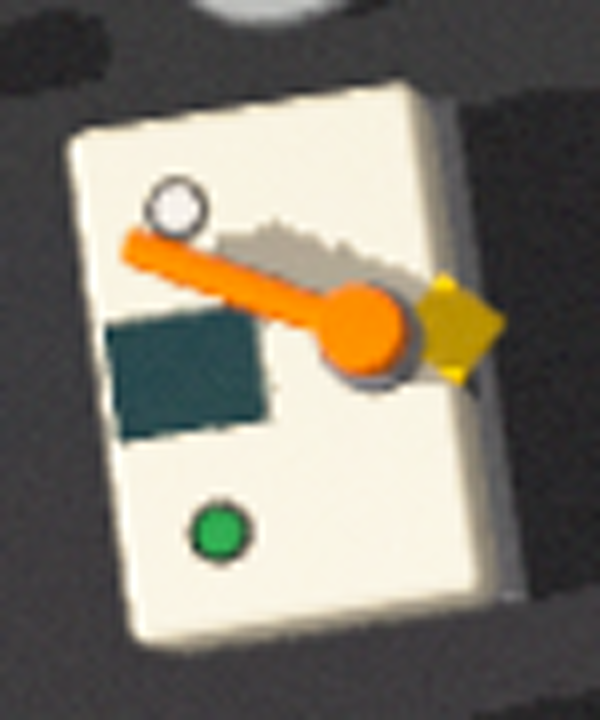

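```bash
python3 - <<'E'
from h import *
az=lambda d:np.degrees(np.arctan2(d[1],d[0]))
U=lambda u,v:((u+.5)/8-.5+160,(v+.5)/8-.5+155)
c=np.array([.5470,-.0527])
q={k:plane('top',U(*x),z)[:2] for k,x,z in (('nA',(412,82),.058),('nB',(485,590),.058),('fA',(68,140),.058),('fB',(135,640),.058),('piv',(364,328),.092),('tip',(505,322),.064),('w',(177,209),.058),('g',(219,531),.058),('s1',(107,325),.058),('s2',(250,308),.058),('s3',(121,438),.058),('s4',(268,416),.058))}
print('near',az(q['nB']-q['nA'])-90+360,'far',az(q['fB']-q['fA'])-90+360,'sideA',az(q['fA']-q['nA']),'sideB',az(q['fB']-q['nB']),'dots',az(q['g']-q['w'])+270,'screen',az(q['s1']-q['s2']),az(q['s3']-q['s4']))
m=(q['nA']+q['nB']+q['fA']+q['fB'])/4
for k,v in (('boxc',m),('piv',q['piv']),('tip',q['tip']),('dots',(q['w']+q['g'])/2)): print(k,v,az(v-c),np.linalg.norm(v-c))
E
```

```text
near 99.45877760633738 far 99.62336734512189 sideA 100.25648023788281 sideB 98.60322687009334 dots 99.23000153631301 screen 97.33469132752862 99.05910950615493
boxc [0.50503718 0.20092329] 99.39467021975864 0.25707129665003825
piv [0.5109735  0.16741205] 99.29537775922418 0.2230408529774401
tip [0.51735779 0.12634187] 99.40062813466423 0.18147906381243323
dots [0.50211509 0.2256397 ] 99.16062412044494 0.2819355292481428
```

```bash
python3 -m inch '[[[2,0,-25,0],[5,0,-70,0],[7,0,-118,0],[8,0,-166,0],[10,0,-212,0],[11,0,-258,0],[11,0,-295,0],[12,0,-318,0],[12,10,-326,0],[12,20,-326,0]]]'; python3 -m inch '[[[0,20,0,0],[0,45,0,0],[0,70,0,0],[0,92,0,0],[0,105,0,0],[0,109,0,0],[0,109,0,0]]]' ; python3 - <<'E'
from h import *
p,R,s=tool(); print((p[:2]-HUB)*1e3,p[2]); print('target shift',shift(at(HUB,.066,81.6,p[2])))
E
```

```text
clock: 10.0
tcp_pos: [0.5729, 0.0094, 0.1589]
orientation: [-0.002, 0.001, -0.707, 0.707]
wrist_force: [-0.2, -1.9, 0.5]
finger_gap: 0.0
clock: 10.7
tcp_pos: [0.5729, 0.0069, 0.0497]
orientation: [0.001, 0.0, -0.707, 0.707]
wrist_force: [-0.1, -0.3, 0.5]
finger_gap: -0.0002
[25.56761326 59.21814109] 0.04969907428109897
target shift [15.9  0.  -6.1]
```

```bash
python3 -m inch '[[[4,0,-2,0],[8,0,-4,0],[11,0,-5,0],[13,0,-6,0],[14,0,-6,0],[15,0,-6,0],[16,0,-6,0],[16,0,-6,0],[9,0,-3,0],[1,0,0,0]]]'; python3 -m inch '[[[0,-20,0,0],[0,-55,5,0],[0,-90,30,0],[0,-110,70,0],[0,-125,118,0],[0,-130,166,0],[0,-130,214,0],[0,-130,262,0],[0,-130,300,0],[0,-130,320,0]]]'; python3 m.py 7;  python3 - <<'E'
import cv2
a=cv2.imread('pics/top7.png')[120:250,155:355]; cv2.imwrite('pics/tz7.png',cv2.resize(a,None,fx=4,fy=4,interpolation=cv2.INTER_CUBIC))
E
```

```text
clock: 11.7
tcp_pos: [0.5723, 0.0072, 0.0501]
orientation: [0.0, 0.0, -0.707, 0.707]
wrist_force: [-0.5, 0.6, -1.1]
finger_gap: 0.0001
clock: 12.7
tcp_pos: [0.5719, -0.3166, 0.1797]
orientation: [0.001, -0.001, -0.707, 0.707]
wrist_force: [0.7, -0.2, 0.5]
finger_gap: -0.0
12.7 [ 0.57194931 -0.31656071  0.17965027] [  24.6 -264.3] 265.40782457534067 -84.67106960732173 [ 0.7 -0.2  0.5]
scene red 171 [276.8, 227.4] [0.531  0.0735] 97.36 0.1269
scene blue 117 [279.0, 178.1] [ 0.4255 -0.0682] -172.57 0.1228
top red 170 [243.6, 188.2] [0.53   0.0709] 98.01 0.1244
top blue 164 [299.9, 230.7] [ 0.4243 -0.0705] -171.59 0.1243
```

View pics/tz7.png

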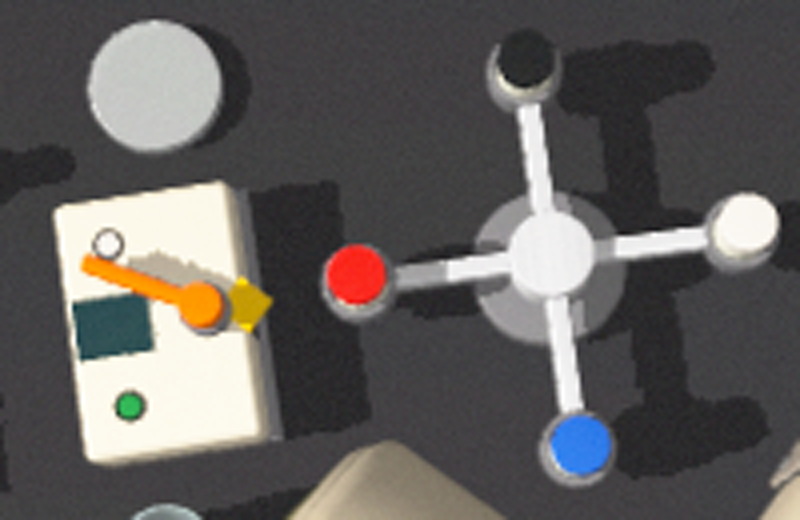

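```bash
python3 ang.py pics/top7.png 356.2,274.6 747,222.5 526,60 581.4,444.6 | head -1; for f in 6 7; do python3 - <<E
from h import *
im=cv2.imread('pics/top$f.png')
w=blob(im,(0,0,200),(179,60,255),(325,155,355,200)); print(w)
b=blob(im,(0,0,0),(179,255,36),(275,125,300,150)); print(b)
g=blob(im,(0,0,150),(179,40,255),(275,165,310,200)); print(g)
E
done
```

```text
red-white 98.16946224926038 blue-black 98.21416936027833 centre [ 0.54706311 -0.0526143 ] diam 0.24832503694646094 0.24763455669551965
[(np.int32(185), [340.9, 176.3]), (np.int32(32), [327.8, 179.5])]
[]
[(np.int32(724), [289.6, 184.0])]
[(np.int32(186), [340.7, 175.9]), (np.int32(32), [327.7, 179.0])]
[]
[(np.int32(725), [289.7, 183.9])]
```

```bash
python3 -m inch '[[[0,0,-25,0],[0,0,-70,0],[0,0,-118,0],[0,0,-166,0],[0,0,-212,0],[0,0,-258,0],[0,0,-295,0],[0,10,-315,0],[0,20,-323,0],[0,30,-323,0]]]'; python3 -m inch '[[[0,20,0,0],[0,45,0,0],[0,70,0,0],[0,88,0,0],[0,97,0,0],[0,100,0,0],[0,100,0,0]]]' ; python3 - <<'E'
from h import *
p,R,s=tool(); print((p[:2]-HUB)*1e3,p[2]); print('target shift',shift(at(HUB,.066,82.9,p[2])))
E
```

```text
clock: 13.8
tcp_pos: [0.5717, 0.0123, 0.1496]
orientation: [0.001, -0.001, 0.707, -0.707]
wrist_force: [0.5, -0.1, -0.2]
finger_gap: -0.0001
clock: 14.5
tcp_pos: [0.5722, 0.0099, 0.0502]
orientation: [0.0, -0.0, -0.707, 0.707]
wrist_force: [0.1, -0.0, -0.9]
finger_gap: -0.0
[24.93493416 62.16259901] 0.05015922078419095
target shift [16.8  0.  -3.3]
```

```bash
python3 -m inch '[[[4,0,-1,0],[8,0,-2,0],[11,0,-3,0],[13,0,-3,0],[14,0,-3,0],[15,0,-3,0],[16,0,-3,0],[17,0,-3,0],[17,0,-3,0],[17,0,-3,0]]]'; python3 m.py 8
```

```text
clock: 15.5
tcp_pos: [0.5555, 0.0135, 0.0505]
orientation: [-0.0, -0.0, -0.707, 0.707]
wrist_force: [0.8, 0.7, 1.8]
finger_gap: -0.0005
15.5 [0.55548916 0.01345504 0.05046381] [ 8.2 65.8] 66.26301851989014 82.90091516146585 [0.8 0.7 1.8]
scene red 167 [278.3, 226.3] [0.526  0.0728] 99.67 0.1269
scene blue 114 [278.0, 177.5] [ 0.4264 -0.0718] -170.84 0.1224
top blue 163 [301.8, 230.5] [ 0.4249 -0.0752] -169.4 0.1246
```

```bash
python3 -m inch '[[[-6,0,2,0],[-14,0,4,0],[-15,-20,4,0],[-15,-55,6,0],[-15,-95,30,0],[-15,-110,70,0],[-15,-125,118,0],[-15,-130,166,0],[-15,-130,214,0],[-15,-130,262,0]]]';python3 -m inch '[[[0,0,30,0],[0,0,55,0],[0,0,60,0],[0,0,60,0]]]'; python3 m.py 9;  python3 - <<'E'
import cv2
a=cv2.imread('pics/top9.png')[120:250,155:355]; cv2.imwrite('pics/tz9.png',cv2.resize(a,None,fx=4,fy=4,interpolation=cv2.INTER_CUBIC))
E
```

```text
clock: 16.6
tcp_pos: [0.5703, -0.2508, 0.1804]
orientation: [-0.0, 0.0, -0.707, 0.707]
wrist_force: [0.7, 0.4, -0.6]
finger_gap: -0.0001
clock: 17.0
tcp_pos: [0.57, -0.3094, 0.1794]
orientation: [-0.001, 0.0, 0.707, -0.707]
wrist_force: [0.0, 0.2, 0.7]
finger_gap: 0.0003
17.0 [ 0.56999159 -0.30943568  0.17944194] [  22.7 -257.1] 258.1349759541703 -84.95685229398144 [0.  0.2 0.7]
scene red 166 [278.3, 226.3] [0.526  0.0728] 99.67 0.1269
scene blue 121 [277.9, 177.5] [ 0.4267 -0.0719] -170.75 0.1222
top red 171 [243.9, 190.2] [0.5249 0.07  ] 100.38 0.1243
top blue 162 [301.8, 230.5] [ 0.4249 -0.0752] -169.4 0.1246
```

View pics/tz9.png

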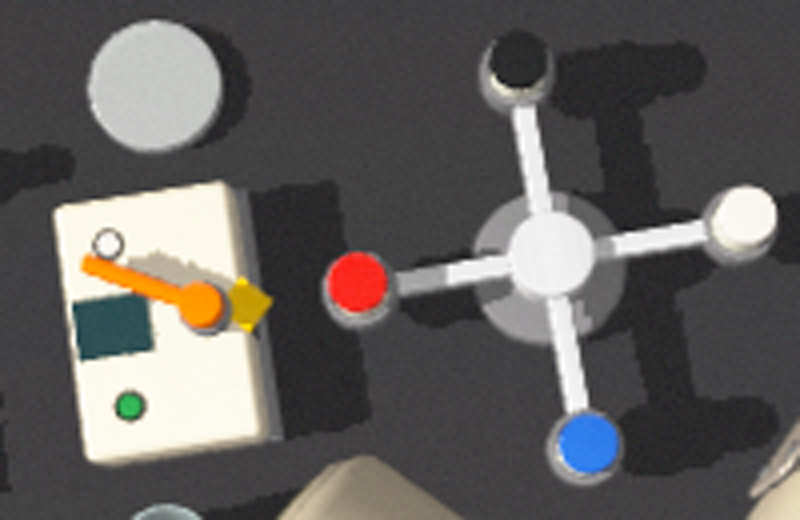

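The red cap is at (357,282) in the zoomed view. The carousel reads about 100.4° against the 99.35° reader axis, so it overshot by about 1°. I'll nudge it back from the other side of the spoke.

```bash
python3 -m inch '[[[5,0,-24,0],[14,0,-68,0],[24,0,-114,0],[34,0,-160,0],[43,0,-206,0],[52,0,-250,0],[60,0,-285,0],[64,0,-303,0],[65,10,-308,0],[65,20,-308,0]]]'; python3 -m inch '[[[0,20,0,0],[0,45,0,0],[0,70,0,0],[0,92,0,0],[0,105,0,0],[0,109,0,0],[0,109,0,0]]]' ; python3 - <<'E'
from h import *
p,R,s=tool(); print((p[:2]-HUB)*1e3,p[2]); 
for a in (122,118,117,116.5,116): print('target shift',a,shift(at(HUB,.066,a,p[2])))
E
```

```text
clock: 18.1
tcp_pos: [0.5051, 0.0008, 0.16]
orientation: [-0.002, 0.001, -0.707, 0.707]
wrist_force: [-0.8, -0.9, -0.2]
finger_gap: 0.0002
clock: 18.8
tcp_pos: [0.5045, -0.0012, 0.0501]
orientation: [-0.001, -0.0, 0.707, -0.707]
wrist_force: [-0.1, -0.6, 0.7]
finger_gap: 0.0003
[-42.77980959  51.08643471] 0.05013893028982878
target shift 122 [-7.8 -0.  -4.9]
target shift 118 [-11.8  -0.   -7.2]
target shift 117 [-12.8  -0.   -7.7]
target shift 116.5 [-13.3  -0.   -8. ]
target shift 116 [-13.8  -0.   -8.2]
```

```bash
python3 -m inch '[[[-3,0,-2,0],[-6,0,-4,0],[-9,0,-5,0],[-10,0,-6,0],[-11,0,-7,0],[-12,0,-7,0],[-12.5,0,-7.5,0],[-12.5,0,-7.5,0],[-12.5,0,-7.5,0],[-12.5,0,-7.5,0]]]'; python3 m.py 10
```

```text
clock: 19.8
tcp_pos: [0.5176, 0.0069, 0.0513]
orientation: [-0.0, 0.0, -0.707, 0.707]
wrist_force: [0.8, -0.7, 0.3]
finger_gap: 0.0001
19.8 [0.5176355  0.00690897 0.05125724] [-29.7  59.2] 66.22450342673234 116.61148815008117 [ 0.8 -0.7  0.3]
scene red 168 [278.4, 226.3] [0.5258 0.0729] 99.75 0.1271
scene blue 19 [282.8, 177.4] [ 0.4153 -0.0644] -174.77 0.1326
top blue 163 [301.8, 230.5] [ 0.4249 -0.0752] -169.4 0.1246
```

```bash
python3 -m inch '[[[-0.5,0,-0.3,0],[-1,0,-0.5,0],[-1,0,-0.5,0],[-1,0,-0.5,0]]]'; python3 m.py 11|grep -v 'scene blue'; python3 -m inch '[[[-0.5,0,-0.2,0],[-1,0,-0.4,0],[-1,0,-0.4,0],[-1,0,-0.4,0]]]'; python3 m.py 12|grep -v 'scene blue'
```

```text
clock: 20.3
tcp_pos: [0.5184, 0.0074, 0.0512]
orientation: [0.0, 0.0, -0.707, 0.707]
wrist_force: [-1.3, 0.2, 0.6]
finger_gap: -0.0002
20.3 [0.51840114 0.00735156 0.05121752] [-28.9  59.7] 66.28312820995419 115.84837933142285 [-1.3  0.2  0.6]
scene red 169 [278.4, 226.3] [0.5258 0.0729] 99.75 0.1271
top blue 163 [301.8, 230.5] [ 0.4249 -0.0752] -169.4 0.1246
clock: 20.8
tcp_pos: [0.5198, 0.0078, 0.0512]
orientation: [-0.0, 0.0, -0.707, 0.707]
wrist_force: [-2.1, -0.7, -0.0]
finger_gap: 0.0003
20.8 [0.51980594 0.00781088 0.0512446 ] [-27.5  60.1] 66.10023517165943 114.57883555531167 [-2.1 -0.7 -0. ]
scene red 168 [277.6, 227.1] [0.5289 0.0739] 98.31 0.1275
top blue 162 [300.7, 230.6] [ 0.4246 -0.0725] -170.66 0.1243
```

```bash
python3 -m inch '[[[6,0,3,0],[13,0,6,0],[14,-20,6,0],[14,-60,8,0],[10,-100,30,0],[0,-115,70,0],[-15,-125,118,0],[-30,-130,166,0],[-40,-130,214,0],[-50,-130,262,0]]]';python3 -m inch '[[[0,0,30,0],[0,0,55,0],[0,0,60,0],[0,0,60,0]]]'; python3 m.py 13;  python3 - <<'E'
import cv2
a=cv2.imread('pics/top13.png')[120:250,155:355]; cv2.imwrite('pics/tz13.png',cv2.resize(a,None,fx=4,fy=4,interpolation=cv2.INTER_CUBIC))
E
```

```text
clock: 21.9
tcp_pos: [0.5698, -0.2561, 0.1819]
orientation: [-0.001, -0.0, -0.707, 0.707]
wrist_force: [0.8, -0.0, 0.4]
finger_gap: -0.0001
clock: 22.3
tcp_pos: [0.5692, -0.3147, 0.1809]
orientation: [-0.001, 0.0, 0.707, -0.707]
wrist_force: [-0.0, 0.4, 0.0]
finger_gap: -0.0003
22.3 [ 0.56917858 -0.31474945  0.1809089 ] [  21.9 -262.4] 263.3598001876322 -85.23466779072967 [-0.   0.4  0. ]
scene red 169 [277.7, 227.1] [0.5287 0.074 ] 98.39 0.1277
scene blue 123 [278.7, 177.9] [ 0.4258 -0.0693] -172.02 0.1227
top red 169 [243.8, 189.1] [0.5277 0.0703] 99.09 0.1242
top blue 162 [300.7, 230.6] [ 0.4246 -0.0725] -170.66 0.1243
```

View pics/tz13.png

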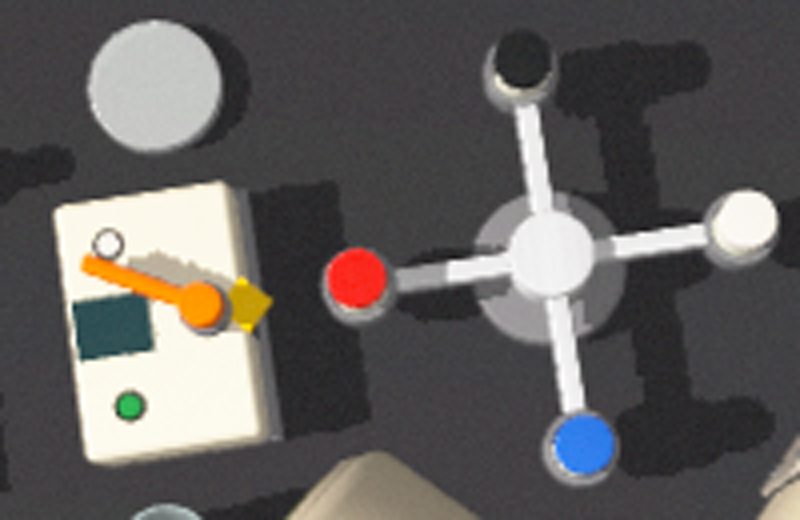

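The red cap is at (356,278) in the zoomed view. Its bearing is 99.1–99.2° against a reader axis of 99.35°, so it is within 0.5 mm. The vials are seated and the reader is untouched. Next is the lever.

```bash
python3 -m inch '[[[0,0,-25,0],[0,0,-70,0],[1,0,-118,0],[2,0,-166,0],[3,0,-214,0],[4,0,-262,0],[5,0,-310,0],[6,0,-358,0],[7,0,-406,0],[8,0,-454,0]]]'; python3 -m inch '[[[1,0,-40,0],[1,0,-60,0],[1,0,-65,0],[1,0,-65,0]]]' ; python3 - <<'E'
from h import *
p,R,s=tool(); print(p); print(shift([.5602,.2047,.08]))
cv2.imwrite('pics/wrist14.png',env.read_camera('wrist'))
im=env.read_camera('scene')[160:320,180:370]; cv2.imwrite('pics/sz14.png',cv2.resize(im,None,fx=3.7,fy=3.7,interpolation=cv2.INTER_CUBIC))
E
```

```text
clock: 23.4
tcp_pos: [0.561, 0.1148, 0.1819]
orientation: [0.018, -0.018, 0.715, -0.699]
wrist_force: [0.0, 0.0, 0.5]
finger_gap: 0.0
clock: 23.8
tcp_pos: [0.5618, 0.1443, 0.1827]
orientation: [0.031, -0.033, 0.722, -0.691]
wrist_force: [0.6, -0.2, -0.0]
finger_gap: -0.0001
[0.56180368 0.14430495 0.18269028]
[ -4.  105.3 -55.7]
```

View pics/wrist14.png

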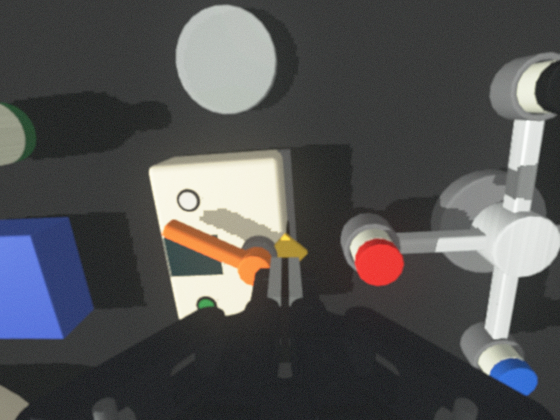

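View pics/sz14.png

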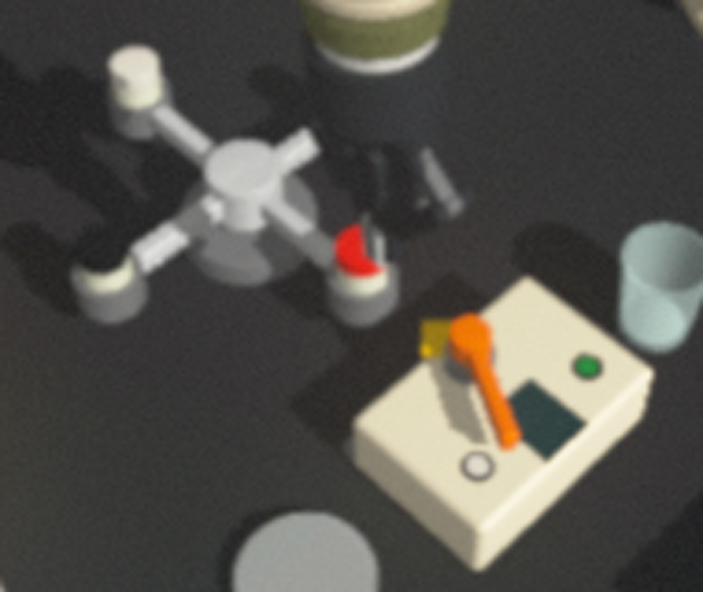

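```bash
python3 - <<'E'
from h import *
p,R,s=tool(); print(s['joint_pos'],s['joint_pos'][5]); print(R.round(3))
E
```

```text
[ 0.08862104  0.3376702  -0.04022994  1.1940266   0.04437081  3.14067247] 3.1406724707537244
[[-0.996 -0.005  0.089]
 [-0.089  0.044 -0.995]
 [ 0.001 -0.999 -0.044]]
```

The last joint hit its range limit (3.14), so the tool tilted slightly. I'll spin it back by about 85°, at this safe height.

```bash
python3 -m inch '[[[0,0,0,-8.5],[0,0,0,-17],[0,0,0,-25.5],[0,0,0,-34],[0,0,0,-42.5],[0,0,0,-51],[0,0,0,-59.5],[0,0,0,-68],[0,0,0,-76.5],[0,0,0,-85]]]' ; python3 - <<'E'
from h import *
p,R,s=tool(); print(s['joint_pos'][5],p); print(R.round(3)); print(shift([.5602,.2047,.08]))
E
```

```text
clock: 24.9
tcp_pos: [0.5619, 0.1432, 0.1825]
orientation: [0.512, -0.492, 0.51, -0.486]
wrist_force: [-0.6, 0.5, -0.3]
finger_gap: 0.0
1.6509816203714478 [0.56194198 0.14324454 0.1824908 ]
[[ 0.008 -0.005  1.   ]
 [-0.999  0.044  0.008]
 [-0.044 -0.999 -0.005]]
[-56.9 105.1  -0.8]
```

```bash
python3 -m inch '[[[-15,0,0,0],[-35,0,0,0],[-52,10,0,0],[-57,30,-1,0],[-57,55,-1,0],[-57,80,-1,0],[-57,95,-1,0],[-57,103,-1,0],[-57,105,-1,0],[-57,105,-1,0]]]' ; python3 - <<'E'
from h import *
p,R,s=tool(); print(p,s['joint_pos'][5]); 
P=np.array([.5105,.1674])
for L in range(62,151,4):
    l=np.radians(L); x=P+.052*np.array([np.cos(l),np.sin(l)])+.0185*np.array([np.sin(l),-np.cos(l)]); print(L,shift([*x,p[2]]))
im=env.read_camera('scene')[160:320,180:370]; cv2.imwrite('pics/sz15.png',cv2.resize(im,None,fx=3.7,fy=3.7,interpolation=cv2.INTER_CUBIC))
E
```

```text
clock: 25.9
tcp_pos: [0.5601, 0.2065, 0.0803]
orientation: [0.511, -0.491, 0.511, -0.487]
wrist_force: [-0.4, 0.5, 0.7]
finger_gap: 0.0002
[0.56014354 0.20648149 0.08030924] 1.7636297165049144
62 [ 1.8 -0.  -8.9]
66 [ -0.9   0.1 -11.6]
70 [ -3.5   0.2 -14.5]
74 [ -5.9   0.3 -17.5]
78 [ -8.    0.5 -20.7]
82 [ -9.9   0.6 -24.1]
86 [-11.6   0.6 -27.5]
90 [-13.    0.7 -31.1]
94 [-14.2   0.8 -34.8]
98 [-15.1   0.9 -38.5]
102 [-15.7   0.9 -42.3]
106 [-16.1   0.9 -46.1]
110 [-16.3   1.  -50. ]
114 [-16.1   1.  -53.8]
118 [-15.7   1.  -57.7]
122 [-15.    1.  -61.5]
126 [-14.1   0.9 -65.2]
130 [-12.9   0.9 -68.9]
134 [-11.4   0.9 -72.4]
138 [ -9.7   0.8 -75.9]
142 [ -7.8   0.7 -79.2]
146 [ -5.6   0.6 -82.4]
150 [ -3.2   0.6 -85.4]
```

View pics/sz15.png

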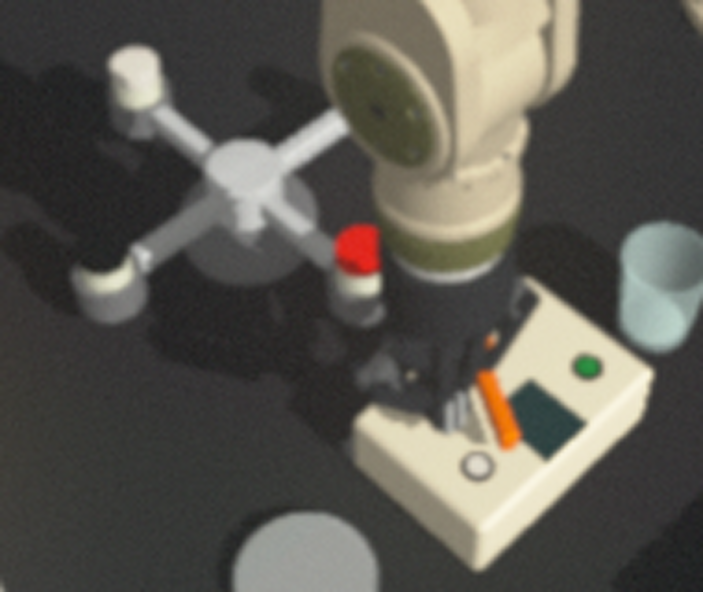

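The finger stands at (455,410), on the white-dot side of the lever. Now I push.

```bash
python3 -m inch '[[[0,0,-6,0],[-1,0,-12,0],[-4,0,-15,0],[-7,0,-19,0],[-10,0,-24,0],[-12,0,-28,0],[-13,0,-32,0],[-14,0,-36,0],[-15,0,-41,0],[-16,0,-46,0]]]' ; python3 - <<'E'
from h import *
p,R,s=tool(); print(p,s['wrist_force'])
P=np.array([.5105,.1674])
for L in range(110,151,4):
    l=np.radians(L); x=P+.052*np.array([np.cos(l),np.sin(l)])+.0185*np.array([np.sin(l),-np.cos(l)]); print(L,shift([*x,.0803]))
im=env.read_camera('scene')[160:320,180:370]; cv2.imwrite('pics/sz16.png',cv2.resize(im,None,fx=3.7,fy=3.7,interpolation=cv2.INTER_CUBIC))
E
```

```text
clock: 26.95
tcp_pos: [0.5137, 0.2221, 0.0812]
orientation: [0.511, -0.491, 0.511, -0.487]
wrist_force: [2.1, -0.5, 0.7]
finger_gap: 0.0004
[0.51367676 0.22213339 0.08123605] [ 2.0806709  -0.46042649  0.7061268 ]
110 [-0.4  1.  -3.6]
114 [-0.3  1.  -7.4]
118 [  0.1   1.  -11.3]
122 [  0.8   1.  -15. ]
126 [  1.8   0.9 -18.8]
130 [  3.    0.9 -22.4]
134 [  4.4   0.9 -26. ]
138 [  6.1   0.8 -29.5]
142 [  8.1   0.7 -32.8]
146 [ 10.2   0.6 -36. ]
150 [ 12.6   0.6 -39. ]
```

View pics/sz16.png

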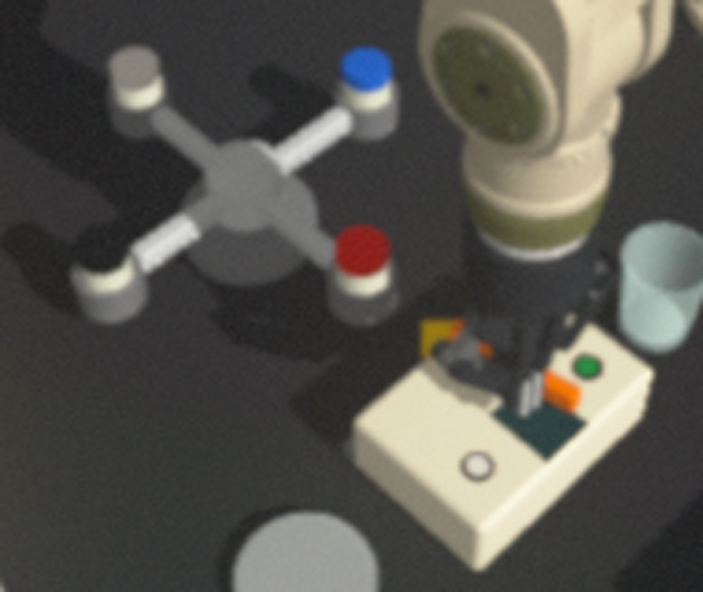

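```bash
python3 -m inch '[[[0,1,-4,0],[0,1,-8,0],[0,1,-12,0],[1,1,-15,0],[2,1,-19,0],[3,1,-22,0],[4,1,-26,0],[5,1,-28,0],[6,1,-29.5,0],[6,1,-29.5,0]]]' ; python3 -m inch '[[[0.5,0,-1,0],[1,0,-1.7,0],[1,0,-1.7,0]]]'; python3 -m inch '[[[0.5,0,-1,0],[1,0,-1.6,0],[1,0,-1.6,0]]]'
```

```text
clock: 28.0
tcp_pos: [0.4841, 0.2158, 0.0801]
orientation: [0.511, -0.491, 0.511, -0.486]
wrist_force: [-0.7, 0.3, -0.4]
finger_gap: 0.0
clock: 28.3
tcp_pos: [0.4831, 0.2151, 0.0802]
orientation: [0.511, -0.491, 0.511, -0.487]
wrist_force: [1.7, 0.8, 0.2]
finger_gap: -0.0
clock: 28.6
tcp_pos: [0.4826, 0.2146, 0.0804]
orientation: [0.512, -0.49, 0.511, -0.487]
wrist_force: [3.4, 3.0, -2.3]
finger_gap: 0.0
```

```bash
python3 -m inch '[[[0.5,0,-1,0],[1,0,-1.5,0],[1,0,-1.5,0]]]'; python3 - <<'E'
from h import *
p,R,s=tool(); print(p,s['wrist_force'])
for c,n in (('scene','sz17'),):
    im=env.read_camera('scene')[160:320,180:370]; cv2.imwrite('pics/sz17.png',cv2.resize(im,None,fx=3.7,fy=3.7,interpolation=cv2.INTER_CUBIC))
E
```

```text
clock: 28.9
tcp_pos: [0.4824, 0.2143, 0.0806]
orientation: [0.513, -0.489, 0.511, -0.487]
wrist_force: [6.9, 5.0, -4.3]
finger_gap: 0.0001
[0.4824133  0.21434201 0.08062959] [ 6.94572749  5.00623382 -4.26175538]
```

View pics/sz17.png

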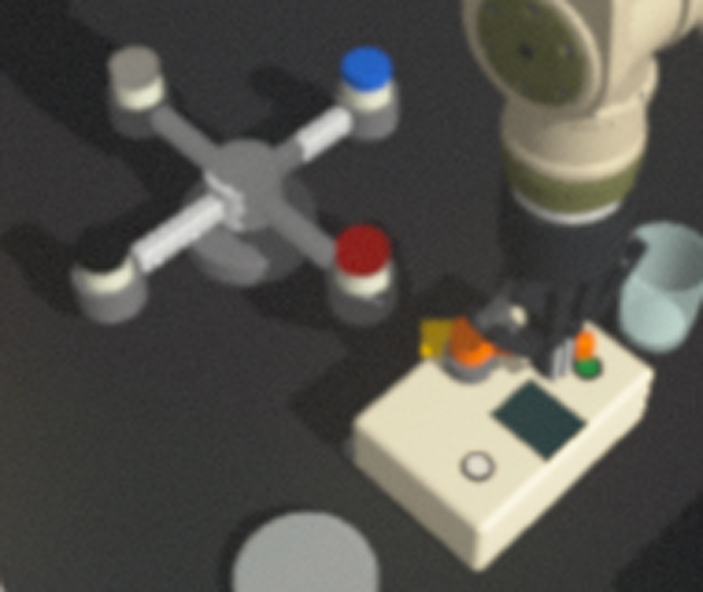

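The force climbs to 9 N with hardly any motion, and the lever end is over the green dot at (585,350), so it is on its stop. I'll back off and check.

```bash
python3 -m inch '[[[-3,0,5,0],[-6,0,12,0],[-8,-5,20,0],[-8,-35,22,0],[-8,-75,22,0],[0,-105,30,0],[30,-110,40,0],[75,-110,50,0],[122,-110,55,0],[170,-110,60,0]]]'; python3 -m inch '[[[47,0,5,0],[95,0,5,0],[143,0,5,0],[191,0,5,0],[239,0,5,0],[287,0,5,0],[325,0,5,0],[345,0,5,0],[350,0,5,0],[350,0,5,0]]]'; python3 m.py 18;  python3 - <<'E'
import cv2
a=cv2.imread('pics/top18.png')[120:250,155:355]; cv2.imwrite('pics/tz18.png',cv2.resize(a,None,fx=4,fy=4,interpolation=cv2.INTER_CUBIC))
a=cv2.imread('pics/scene18.png')[160:320,180:370]; cv2.imwrite('pics/sz18.png',cv2.resize(a,None,fx=3.7,fy=3.7,interpolation=cv2.INTER_CUBIC))
E
```

```text
clock: 29.95
tcp_pos: [0.5412, 0.0369, 0.1823]
orientation: [0.511, -0.491, 0.511, -0.486]
wrist_force: [1.2, -0.1, -1.1]
finger_gap: -0.0006
clock: 30.95
tcp_pos: [0.547, -0.311, 0.1661]
orientation: [0.511, -0.491, 0.512, -0.486]
wrist_force: [-0.5, 0.2, 0.6]
finger_gap: -0.0
30.95 [ 0.54700734 -0.31097384  0.1661359 ] [  -0.3 -258.7] 258.6740038389204 -90.06482287206357 [-0.5  0.2  0.6]
scene red 167 [277.6, 227.1] [0.5289 0.0739] 98.31 0.1275
scene blue 123 [278.7, 177.9] [ 0.4258 -0.0693] -172.02 0.1227
top red 169 [243.8, 189.1] [0.5277 0.0703] 99.09 0.1242
top blue 161 [300.7, 230.6] [ 0.4246 -0.0725] -170.66 0.1243
```

View pics/tz18.png

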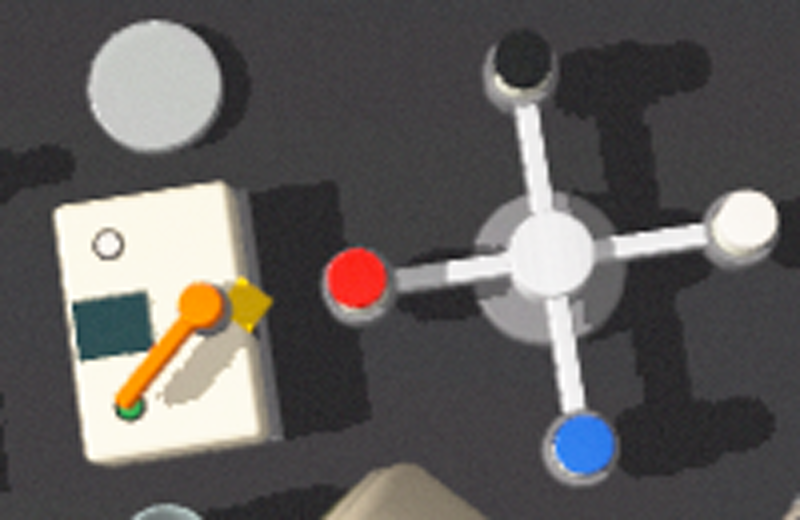

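View pics/sz18.png

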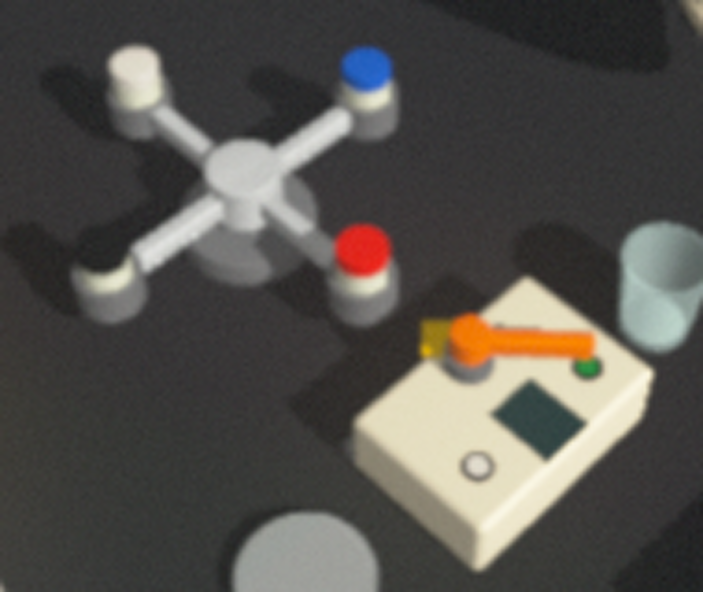

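```bash
python3 - <<'E'
from h import *
T=lambda u,v:((u+.5)/4-.5+155,(v+.5)/4-.5+120)
a=plane('top',T(203,305),.092);b=plane('top',T(124,403),.092);d=b-a
L=np.degrees(np.arctan2(d[1],d[0])); print(L,np.linalg.norm(d),'angle rad',np.radians(L-99.35)+.75)
# red vial vs pointer, lateral offset
P=proj('top',at(HUB,.125,99.35,.095)); print('expected red cap px',P)
a0=cv2.imread('pics/top0.png').astype(int);a1=cv2.imread('pics/top18.png').astype(int)
env.hand_in(); print(env.get_state()['clock'])
E
```

```text
142.56459425507737 0.07815530397018804 angle rad 1.5042369546645264
expected red cap px [243.50540746 189.37350857]
the job is handed in; nothing more can be done
the job is handed in; nothing more can be done
```

The red-capped vial now stands in front of the cream reader's yellow pointer, and the start lever is over at its green-dot stop. I handed the job in at about 31 s of the 72 s allowed.

- **Carousel:** I turned it about 154° anticlockwise by pushing the red vial's spoke with the closed fingertip, then made two more small pushes. The last one overshot by about 1°, so I nudged it back from the other side. In the final top view the red vial bears 99.1° against the reader axis at about 99.35°. Its cap is within 0.4 pixel of the expected spot, which is less than 1 mm. It did not move while I pushed the lever.
- **Cross-check:** The side camera first gave a bearing 0.8–1° lower. Its view of the caps is offset by about 5 mm, and after correcting for that it reads about 99.6°.
- **Lever:** I pushed it from the white-dot side until the force rose to about 10 N with almost no movement, so it was on its stop. Afterwards the top view put it at about 1.50 rad, over the green dot.
- **State at hand-in:** All four vials are in their cups, the petri dish and beaker are where they were, and the arm is clear of everything. I checked the other bench items and the brown look-alike only by eye in mid-job views; the arm did not go near them.
- **Departure:** On the way to the lever, the last joint reached the end of its range and left the tool tilted about 2.5°. I turned the tool back 85° at a safe height, and the tilt did no harm.

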